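# Pin the tube carousel onto the rotator spindle

## Task

Fit the tube carousel onto the rotator: over the upright spindle and right down on its drive flange. Then take the hairpin clip by its coil and slide the straight leg through the cross hole above the hub until the sprung leg snaps over and hugs the shank; the spindle may have stopped with the hole turned off the rotator's fore-and-aft line, so feel for it and do not force or bang anything. Leave the racks and the bottle where they stand, and let go of everything.

Things in the scene. Friction and masses are not known exactly. Their poses are not given: they have to be found in the camera images.
- rotator: tube rotator, fixed: black base 190 x 160 mm, round grey-white drive head 92 mm high, grey neck, then an upright, turnable steel spindle with a drive flange (radius 27, top face 130 mm above the bench). Shank 20 mm thick, top at 182 mm (last 4 mm tapered). Origin: base centre on the bench, on the spindle axis; x is the fore-and-aft line, keypad on the +x side
- hole (a point): point on the spindle axis at the height of the cross hole, 168 mm above the bench. Axes are the rotator's, they do not turn with the spindle. Hole 7 mm, level, straight through the 20 mm shank; its line starts anywhere within 0.6 rad either side of x (not measured; a dark line scribed on the spindle's top runs along it). Spindle, flange and carousel turn together against a drag of 0.08 N m, so an entered leg swings it into line
- seat (a point): point on the spindle axis in the top face of the drive flange, 130 mm above the bench, where the carousel's hub must sit
- carousel: loose blue tube carousel, 161 mm across, 0.28 to 0.46 kg: aluminium hub 42 mm in diameter, 33 mm tall with a 24 mm bore, thin web (4 mm) at the hub's foot, twelve cups hanging 31 mm below it, on which it stands on the bench. Origin: centre of the hub's underside (31 mm above the bench at the start), z up. Carry it with the cups above the spindle's top. Seated, the hub ends 5 mm below the hole's middle
- clip: loose hairpin clip of 5 mm round steel wire, 102 mm long, 60 g, flat on the bench. Origin: on the straight leg's axis at the point that lies on the spindle axis when home, 2.5 mm above the clip's underside. x runs along the straight leg to its blunt end; +y is the side of the sprung leg; z up. Home: origin within 4 mm of point hole; it may droop some 0.15 rad. Its hump starts to ride on the shank about 18 mm before home
- clip_head (a point): middle of the clip's double coil, the place to grip: 46 mm behind the origin (-x), 5 mm to +y. The coil is a long ring of two turns, 10 mm thick (0 to 10 mm above the bench), 20 mm wide across y with 14 mm long parallel sides, 34 mm long; both legs leave its lower turn
- clip_tip (a point): blunt end of the clip's straight leg, on its axis, 38.5 mm ahead of the origin (+x)
- clip_leg (a joint): how far the sprung leg is flexed open about the coil (rad): 0 free, 0.15 at most; about 0.08 while its throat rides over the shank, about 0.01 when it hugs the shank. Spring 5.5 N m/rad: sliding on takes 5 to 10 N up to about 12 mm before home, then the clip pulls itself in, and at home the push rises again
- tube_rack: bystander: grey rack 60 x 150 x 54 mm with purple-capped tubes, 95 mm high in all; origin under its centre
- tube_block: bystander: black tube block 90 x 130 x 43 mm with a few open glass tubes, 82 mm high in all; origin under its centre
- reagent: bystander: white reagent bottle with blue cap, 56 mm in diameter, 110 mm high; origin under its centre
Things that resemble listed ones, but are neither listed nor needed, are in the scene too. There is more than one size of the carousel; the job needs the larger. There is more than one size of the rotator; the job needs the larger.

How it is judged:
By the outcome, as a careful person would: the job done as asked, in the order asked, and still so for the second after the job is handed in, with the robot touching nothing.
It also fails if it takes over 72 s, if anything falls off the work surface, if the arm or the gripper's body presses on something with over 40 N, if the wrist force passes 120 N, or if a joint passes its speed limit or range.

## Robot

A 7-joint arm with a two-finger parallel gripper is mounted at the origin on the work surface. World frame = base frame: x ahead of the robot, y to its left, z up, the work surface at z = 0. Lengths are in mm, angles in rad, forces in N, time in s.
With the tool pointing down it reaches from about 425 to 825 mm from the base axis. Payload 3.6 kg.
Tool frame: the origin (TCP) lies at the centre of the arm's flange, where the gripper is bolted on; the fingertips stand 173 mm ahead of it and the grasp point (between the pads) lies 155 mm ahead of it; z points along the fingers, y is the line along which they close (so a half turn about z gives the same grasp; the last joint's range is limited). The gripper opens to 85 mm and grips with 20 to 120 N. Pads are 22 mm wide; open, the fingers measure 114 mm over their backs; the gripper's body (76 mm by 85 mm) begins 54 mm behind the grasp point. The pads swing forward as they close: fully open they stand 13 mm farther back than shut.
Start: joints at [-1.359, 0.615, -0.013, 1.423, 0.008, 1.103, -0.04], TCP at [153.725, 631.541, 404.697] pointing down, gripper open.
Joint ranges: [-3.12, 3.12], [-0.3, 2.06], [-1.34, 1.32], [0.26, 2.42], [-1.36, 4.5], [0.01, 1.98], [-2.84, 2.84]. Speed limits (rad/s): [2.79, 2.79, 3.14, 3.14, 3.14, 3.14, 3.14].

## Interface

Orientations are given as a unit quaternion [w, x, y, z].
In Python, from cell import sensors, capture, camera_params, workorder gives the robot as it stands.
- The arm moves only by the tool drive_tool, never from a script. Its argument "steps" is a list that holds one entry, the list of rows, each a list of 6 numbers: the shift along the world's x, y, z in mm, then the turn, a rotation vector about the world's x, y, z in rad. In form: [[[tx, ty, tz, rx, ry, rz], ...]]. A call has 1 to 12 rows; each row is the pose to reach, as a shift and turn from the pose commanded when the call began; what a row does not reach only later rows make up. A row lasts 1/8 s, in which the tool goes at most 62.5 mm and 10.7 degrees, less where a joint would pass 70% of its speed; a pose out of reach is approached as far as the arm can. A call with a gripper value outside its range is refused whole. "grip" is the closure, from 0 (fully open) to 1 (shut), set as the call begins (left out, the last holds). The fingers move at their own pace and stop on an object; "squeeze" is the grip in N (left out, the last holds). Time passes only in rows, so rows that repeat a pose let the fingers close. It gives the time, the measured TCP pose, the force, the opening and the grip force at its end, in the units of the state.
- sensors.state(): the state, without advancing time (a new reading comes with each control period).
- capture(name): name is "scene" or "top" or "wrist"; returns (picture, depth): 400x640x3 uint8, red, green, blue; 400x640 float32, mm along the optical axis (not along the pixel's ray), 0 where there is no reading.
- camera_params(name): a dict with "fx", "fy", "cx", "cy" (pixels), "camera_from_world" (4x4, takes a point from world to camera coordinates). Camera axes: x right, y down, z forward; pixel columns grow to the right and rows downward; lengths in mm; the calibration is good to about 2 mm. A picture is of the moment at which its call begins: read the wrist's pose just before it. camera_params takes no time and is no camera call; for the wrist camera it gives the pose at the moment of the call.
- workorder.finish_job(): hands the job in; it is judged then, once.
The state is a dict: "time_s": time; "joint_positions": joint angles; "qd": joint speeds; "effort": joint torques, N m; "tcp_pos": TCP position; "eef_rot": TCP orientation; "ft_force": force on the tool from outside, world axes, zero at the start; "moment": the same for the moment, N m; "opening": finger opening in mm; "grip_force": force on a finger pad.
Only numpy, scipy, OpenCV 4.12 (cv2) and the standard library are available. Lean on these libraries where they do the work, as an engineer would, in place of code of your own. Each camera call takes 0.05 s, during which the arm holds its last target. There are 200 camera calls.

## Working session

There is one attempt and no reset: what is moved stays moved. The work goes in short steps, Python scripts to look and compute and a tool call to move; the robot and the scene stay as the last step left them, time stands still between calls to the robot, and variables do not carry over. Pictures are saved under pics/ and viewed, at most 10 in all, crops included, and the job is handed in when it is done.

Besides the shell and the picture viewer there is one more tool, called as name([rows], argument=value, ...), one row to a line, values as JSON. drive_tool: Moves the arm, as the interface text tells. Its arguments: {"type":"object","properties":{"steps":{"type":"array","items":{"type":"array","items":{"type":"array","items":{"type":"number"}}}},"grip":{"type":"number"},"squeeze":{"type":"number"}},"required":["steps"]}

```bash
mkdir -p pics; ls; cat > h.py <<'E'
import numpy as np, cv2
from cell import sensors, capture, camera_params, workorder
def snap(n,f):
    p=camera_params(n); im,d=capture(n)
    np.savez(f'pics/{f}.npz',im=im,d=d,T=p['camera_from_world'],k=[p['fx'],p['fy'],p['cx'],p['cy']])
    cv2.imwrite(f'pics/{f}.png',im[:,:,::-1]); return im,d
def load(f):
    z=np.load(f'pics/{f}.npz'); return z['im'],z['d'],z['T'],z['k']
def world(f,u,v,d=None):
    im,D,T,k=load(f)
    if d is None:
        w=D[int(v)-1:int(v)+2,int(u)-1:int(u)+2]; w=w[w>0]; d=np.median(w) if len(w) else 0
    c=np.array([(u-k[2])/k[0]*d,(v-k[3])/k[1]*d,d,1]); return (np.linalg.inv(T)@c)[:3]
def onz(f,u,v,z):
    im,D,T,k=load(f); Ti=np.linalg.inv(T); o=Ti[:3,3]; r=Ti[:3,:3]@np.array([(u-k[2])/k[0],(v-k[3])/k[1],1]); return o+r*(z-o[2])/r[2]
def cloud(f):
    im,D,T,k=load(f); v,u=np.mgrid[:400,:640]; P=np.stack([(u-k[2])/k[0]*D,(v-k[3])/k[1]*D,D,np.ones_like(D)],-1)@np.linalg.inv(T).T
    P=P[...,:3]; P[D==0]=np.nan; return P
def crop(f,u0,v0,u1,v1,out,s=None):
    im=load(f)[0][v0:v1,u0:u1,::-1]; s=s or min(800/(u1-u0),600/(v1-v0)); cv2.imwrite(f'pics/{out}.png',cv2.resize(im,None,fx=s,fy=s,interpolation=cv2.INTER_CUBIC))
E
python3 - <<'E'
from h import *
print(sensors.state())
for n in('top','scene'): snap(n,n+'0')
a=cv2.imread('pics/top0.png');b=cv2.imread('pics/scene0.png')
print(camera_params('top'))
E
```

```text
pics
{'time_s': 0.0, 'joint_positions': array([-1.35848855,  0.61593632, -0.01264055,  1.42491202,  0.00808519,
        1.10339048, -0.04043161]), 'qd': array([-0.00079315, -0.00117896,  0.00137052, -0.00094337,  0.00140115,
       -0.00030193,  0.00149133]), 'effort': array([-1.22666343e-04, -4.69218707e+01,  2.59133801e-01, -1.71033311e+01,
        1.00289236e-02,  9.81477555e-03, -8.72886318e-06]), 'tcp_pos': array([153.65115557, 631.25085773, 403.52203521]), 'eef_rot': array([-1.49244402e-04,  1.19096396e-01,  9.92881847e-01, -1.28972355e-03]), 'ft_force': array([-0.38157569,  1.18982604, -0.2950304 ]), 'moment': array([-0.00516879, -0.02173777,  0.03254858]), 'grip_force': 0.0, 'opening': 85.21433743210733}
{'fx': 486.9409046837645, 'fy': 486.9409046837645, 'cx': 317.3952307066353, 'cy': 198.74114768642576, 'camera_from_world': array([[ 2.52767682e-02, -9.99313605e-01,  2.70814450e-02,
         4.70887260e+00],
       [-9.90349002e-01, -2.87244231e-02, -1.35586732e-01,
         6.08868399e+02],
       [ 1.36271565e-01, -2.33928876e-02, -9.90395291e-01,
         1.46338782e+03],
       [ 0.00000000e+00,  0.00000000e+00,  0.00000000e+00,
         1.00000000e+00]])}
```

View pics/top0.png

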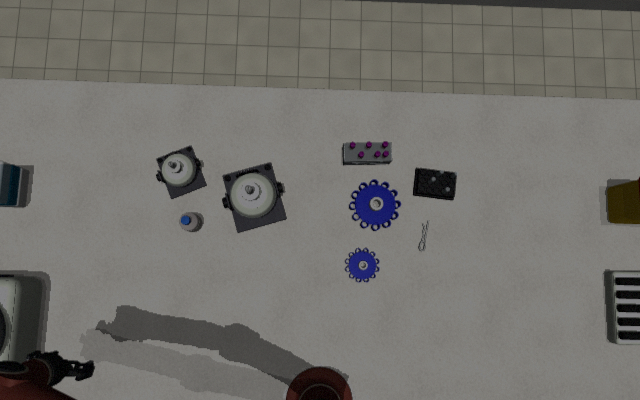

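View pics/scene0.png

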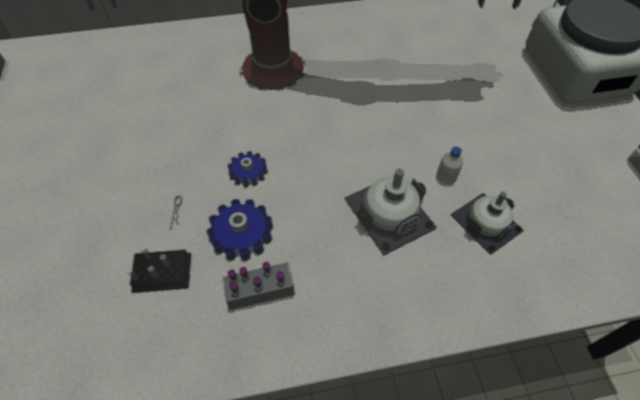

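The top picture shows two rotators: large at (253,193) and small at (179,169). It also shows two carousels, large at (376,204) and small at (363,265). The only clip is at (424,236), with its coil at about (422,246). I choose the large rotator and large carousel, and check them in a crop.

```bash
python3 - <<'E'
from h import *
im,d,T,k=load('top0')
a=cv2.resize(im[140:290,150:300,::-1],None,fx=2.66,fy=2.66,interpolation=3)
b=cv2.resize(im[140:290,330:480,::-1],None,fx=2.66,fy=2.66,interpolation=3)
cv2.imwrite('pics/c0.png',np.hstack([a,b]))
P=cloud('top0')
hsv=cv2.cvtColor(im,cv2.COLOR_RGB2HSV)
blue=cv2.inRange(hsv,(110,120,50),(130,255,255))
n,l,s,c=cv2.connectedComponentsWithStats(blue)
for i in range(1,n):
    if s[i,4]>150: print(s[i],c[i],onz('top0',*c[i],33))
for q in [(376,203),(363,265)]: print('hub',world('top0',*q))
for nm,(u0,v0,u1,v1) in dict(big=(218,155,290,240),small=(150,140,210,200)).items():
    Q=P[v0:v1,u0:u1].reshape(-1,3); 
    for lo,hi in((80,100),(125,140),(165,190)):
        m=Q[(Q[:,2]>lo)&(Q[:,2]<hi)]; print(nm,lo,len(m),m.min(0) if len(m) else '',m.max(0) if len(m) else '',np.median(m,0) if len(m) else '')
for q in [(428,222),(422,246),(421,250)]: print('clip',onz('top0',*q,3))
E
```

```text
[ 350  180   51   50 1233] [375.01946472 204.36171938] [ 597.22263277 -158.78969693   33.        ]
[348 249  31  31 543] [361.76611418 264.77163904] [ 409.83074633 -119.83317508   33.        ]
hub [ 6.05919976e+02 -1.66589246e+02  2.05584813e-01]
hub [ 409.35958109 -127.52402465    0.54886967]
big 80 810 [557.08138757 161.83945639  80.00149916] [685.0167133  292.68802163  98.20193844] [608.59112034 216.5594583   87.09358469]
big 125 182 [589.53128153 193.82868448 125.0862177 ] [640.2016451  245.79310118 136.68753046] [610.14699007 216.74182597 129.10651581]
big 165 43 [604.97705424 211.1150371  165.54443819] [623.67256123 228.66155789 184.49696188] [613.97633434 219.63364806 179.77597237]
small 80 93 [668.37879047 434.64457872  88.78758889] [706.63730532 473.99921357  99.22932334] [683.51925959 449.85278261  94.85814123]
small 125 25 [680.96221217 446.83354961 125.58945463] [695.42732203 462.00804011 139.9992276 ] [687.33493857 452.65473051 133.6972238 ]
small 165 0   
clip [ 549.59804187 -332.0438344     3.        ]
clip [ 473.30259677 -312.61435383    3.        ]
clip [ 460.69089306 -309.40264372    3.        ]
```

View pics/c0.png

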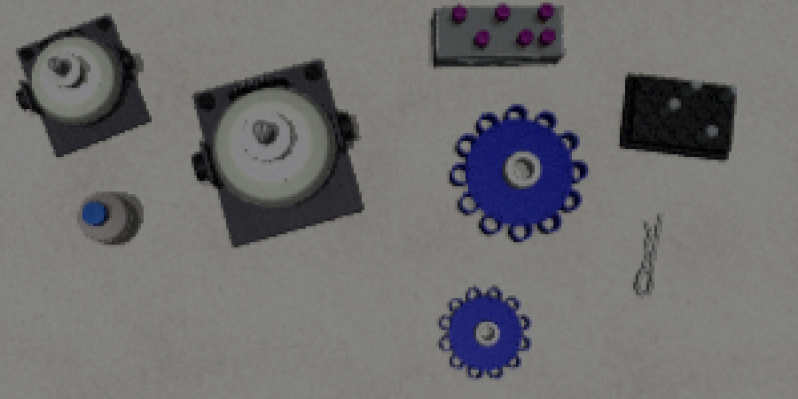

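The crop confirms the large rotator, with its spindle near (614,218), and the large carousel, near (602,-160). The keypad is on the far side, which puts the rotator's yaw at about +0.26. First I move over the rotator for a wrist look.

drive_tool([
  [[34,-34,0,0,0,0],[68,-68,0,0,0,0],[102,-102,0,0,0,0],[136,-136,0,0,0,0],[170,-170,0,0,0,0],[204,-204,0,0,0,0],[238,-238,0,0,0,0],[272,-272,0,0,0,0],[306,-306,0,0,0,0],[340,-340,0,0,0,0],[374,-374,0,0,0,0],[400,-410,0,0,0,0]],
])

```text
time_s: 1.6
tcp_pos: [554.8, 220.2, 404.1]
eef_rot: [-0.0, 0.119, 0.993, -0.0]
ft_force: [0.6, -0.5, -0.3]
opening: 85.3
grip_force: 0.0
```

```bash
python3 - <<'E'
from h import *
s=sensors.state();print(s['time_s'],s['tcp_pos'],s['eef_rot'],s['joint_positions'])
snap('wrist','w1')
P=cloud('w1'); Q=P.reshape(-1,3)
im,d,T,k=load('w1'); Ti=np.linalg.inv(T); print('cam',Ti[:3,3],Ti[:3,2],Ti[:3,0],k)
for lo,hi in((126,134),(178,186)):
    m=Q[(Q[:,2]>lo)&(Q[:,2]<hi)]
    if len(m): print(lo,len(m),np.nanmin(m,0),np.nanmax(m,0),np.median(m,0))
E
```

```text
1.6 [554.79490447 220.19987418 404.1303943 ] [-2.84866844e-04  1.19230590e-01  9.92866522e-01 -2.32999187e-04] [-0.43349255  0.53090966  0.0304907   1.58698346 -0.01792737  1.02470068
  0.93389217]
cam [488.83013555 236.03727586 373.40561742] [ 0.2643497  -0.06498279 -0.96223514] [ 2.37216722e-01  9.71456657e-01 -4.36272500e-04] [303.94572568 303.94572568 319.90316683 203.37111958]
126 2114 [587.30106698 191.8528649  126.001887  ] [694.78401834 458.80229784 133.99001284] [608.67029499 224.85882865 130.04880181]
178 495 [604.09631407 208.80793207 178.00294626] [623.72716058 228.24177683 183.7118719 ] [612.44942178 218.89022345 181.08506013]
```

View pics/w1.png

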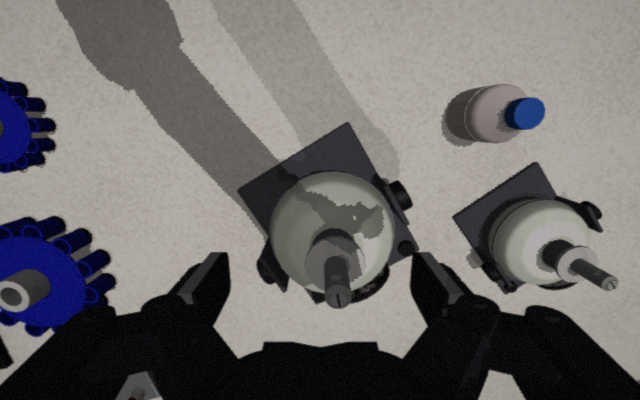

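The wrist picture shows the spindle top at about (339,298) with its dark scribed line. The base's near edge runs from (238,190) to (348,123), and the big carousel is at the left edge.

```bash
python3 - <<'E'
from h import *
crop('w1',315,275,365,315,'c1',12)
P=cloud('w1'); m=(abs(P[...,2]-181.5)<1.5)&(abs(P[...,0]-613)<14)&(abs(P[...,1]-219)<14)
Q=P[m]; print(len(Q),(Q.min(0)+Q.max(0))/2, cv2.minEnclosingCircle(Q[:,:2].astype(np.float32)))
a,b=onz('w1',238,190,20),onz('w1',348,123,20); print(a,b,b-a,'yaw x',np.arctan2(-(b-a)[0],(b-a)[1]))
im=load('w1')[0]; 
mm=m.astype(np.uint8); v,u=np.where(m); g=im.mean(2)
e=cv2.erode(mm,np.ones((3,3))); 
vv,uu=np.where((e>0)&(g<np.median(g[e>0])*0.75)); print(len(vv),list(zip(uu,vv)),np.median(g[e>0]))
W=np.array([onz('w1',x,y,182)[:2] for x,y in zip(uu,vv)])
if len(W)>4:
    c=W.mean(0); U,S,V=np.linalg.svd(W-c); print(c,S,V[0],np.arctan(V[0,1]/V[0,0]))
E
```

```text
319 [614.09924652 218.64778675 181.5188825 ] ((613.8928833007812, 218.6181182861328), 8.601035118103027)
[546.62650377 121.12925942  20.        ] [502.18830106 265.13160427  20.        ] [-44.4382027  144.00234486   0.        ] yaw x 0.2993220699738914
9 [(np.int64(337), np.int64(300)), (np.int64(338), np.int64(300)), (np.int64(339), np.int64(300)), (np.int64(339), np.int64(304)), (np.int64(338), np.int64(305)), (np.int64(339), np.int64(305)), (np.int64(340), np.int64(305)), (np.int64(338), np.int64(306)), (np.int64(339), np.int64(306))] 68.0
[617.52068347 218.38353662] [6.254258   1.62037565] [ 0.99565387 -0.09313092] -0.09326607956456003
```

View pics/c1.png

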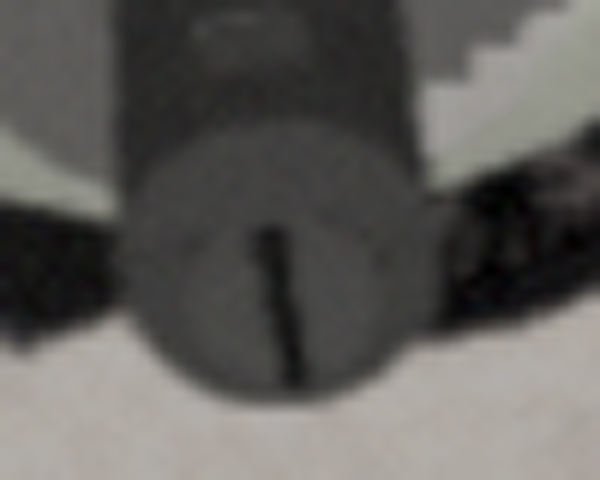

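drive_tool([
  [[0,-35,0,0,0,0],[0,-80,0,0,0,0],[0,-130,0,0,0,0],[0,-180,0,0,0,0],[0,-230,0,0,0,0],[0,-280,-15,0,0,0],[0,-330,-30,0,0,0],[0,-360,-40,0,0,0],[0,-375,-50,0,0,0],[0,-375,-50,0,0,0]],
])

```text
time_s: 2.9
tcp_pos: [553.4, -153.7, 353.6]
eef_rot: [-0.001, 0.12, 0.993, 0.0]
ft_force: [0.4, 1.1, 0.7]
opening: 85.5
grip_force: 0.0
```

```bash
python3 - <<'E'
from h import *
a,b=onz('w1',337.5,294,182),onz('w1',339.4,307.1,182); d=b-a; print('line',a,b,np.hypot(*d[:2]),'yaw',np.arctan2(d[1],d[0]))
s=sensors.state();print(s['time_s'],s['tcp_pos'],s['eef_rot'])
im,D=snap('wrist','w2')
P=cloud('w2')
for lo,hi in((62,66),(33,37.5)):
    m=(P[...,2]>lo)&(P[...,2]<hi)&(P[...,0]>510)&(P[...,0]<690)&(abs(P[...,1]+160)<90)
    Q=P[m];print(lo,len(Q),(Q.min(0)+Q.max(0))/2,np.ptp(Q,axis=0),cv2.minEnclosingCircle(Q[:,:2].astype(np.float32)))
E
```

```text
line [609.79119268 219.36063536 182.        ] [620.62022393 218.30774406 182.        ] 10.88009641643763 yaw -0.09692392262904923
2.9 [ 553.366264   -153.68474206  353.63078968] [-1.26033909e-03  1.19720344e-01  9.92806834e-01  2.03086656e-04]
62 977 [ 597.79785135 -160.56270848   63.898414  ] [41.01732903 40.879491    3.68630957] ((597.6741943359375, -160.4488983154297), 20.818695068359375)
33 11384 [ 597.84209771 -160.77229587   35.24665484] [159.69614569 159.99390179   4.47379158] ((597.9428100585938, -161.12709045410156), 80.67416381835938)
```

View pics/w2.png

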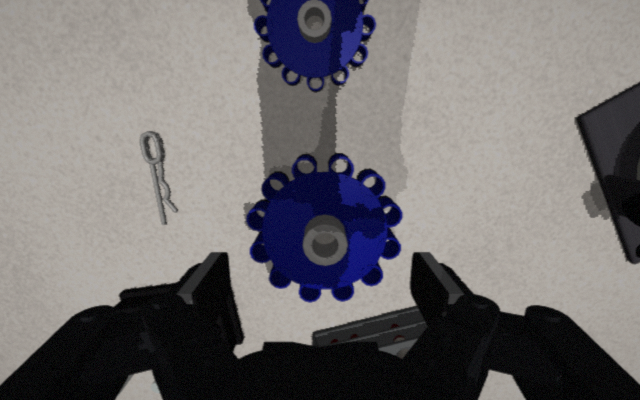

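The picture shows the big carousel's hub at (324,240), the clip's coil at (151,148), and the clip tip at (164,222), with the sprung leg on the right (+y). The hub measures (597.8,-160.6) with an outer diameter of 161 mm, so this is the larger carousel. I descend and grip it.

drive_tool([
  [[22,-4,-30,0,0,0],[44,-7,-70,0,0,0],[44,-7,-110,0,0,0],[44,-7,-135,0,0,0],[44,-7,-146,0,0,0],[44,-7,-146,0,0,0],[44,-7,-146,0,0,0]],
])

```text
time_s: 3.82
tcp_pos: [598.4, -160.1, 210.2]
eef_rot: [0.001, 0.119, 0.993, -0.0]
ft_force: [0.3, 0.3, 0.0]
opening: 84.8
grip_force: 0.0
```

drive_tool([
  [[0,0,0,0,0,0],[0,0,0,0,0,0],[0,0,0,0,0,0],[0,0,0,0,0,0],[0,0,0,0,0,0],[0,0,0,0,0,0]],
], grip=1, squeeze=60)

```text
time_s: 4.58
tcp_pos: [598.0, -160.4, 209.7]
eef_rot: [0.001, 0.119, 0.993, 0.0]
ft_force: [-1.9, 0.3, 5.7]
opening: 40.8
grip_force: 60.3
```

```bash
python3 - <<'E'
from h import *
crop('w2',125,120,195,235,'c2',5)
for q in [(151,148),(164,222)]: print(q,onz('w2',*q,5))
P=cloud('w2'); v,u=np.mgrid[:400,:640]
m=(P[...,2]>2.5)&(u>125)&(u<195)&(v>115)&(v<235); print(m.sum()); Q=P[m]
print(Q.min(0),Q.max(0)); h=Q[Q[:,2]>6.5]; print(len(h),np.median(h,0),h.min(0),h.max(0))
s=sensors.state();print(s['time_s'],s['tcp_pos'],s['opening'],s['grip_force'],s['ft_force'])
E
```

```text
(151, 148) [ 474.75800057 -314.37531665    5.        ]
(164, 222) [ 553.82094132 -331.46087802    5.        ]
1077
[ 457.88776849 -357.80440776    2.50428142] [ 556.76747842 -270.33721504   12.16822076]
390 [ 474.40342763 -313.02759645    9.32887711] [ 457.88776849 -330.80755853    6.52770622] [ 548.5915366  -302.1201079    12.16822076]
4.575 [ 597.98982956 -160.39097811  209.68237849] 40.77011660773126 60.329397954046726 [-1.86413735  0.29198596  5.73110753]
```

View pics/c2.png

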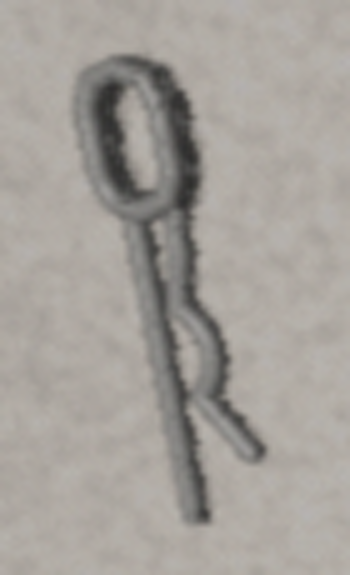

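drive_tool([
  [[0,0,8,0,0,0],[0,0,30,0,0,0],[0,0,65,0,0,0],[0,0,105,0,0,0],[0,0,145,0,0,0],[0,0,180,0,0,0],[0,0,200,0,0,0],[0,0,205,0,0,0],[2,25,205,0,0,0],[4,60,205,0,0,0],[5,100,205,0,0,0]],
])

```text
time_s: 5.95
tcp_pos: [602.2, -60.2, 411.7]
eef_rot: [-0.002, 0.12, 0.993, -0.0]
ft_force: [0.6, -0.2, -3.8]
opening: 40.2
grip_force: 61.3
```

drive_tool([
  [[2,40,0,0,0,0],[4,85,0,0,0,0],[6,130,0,0,0,0],[8,175,0,0,0,0],[10,215,0,0,0,0],[11,245,0,0,0,0],[11,265,0,0,0,0],[11,276,0,0,0,0],[11,279,0,0,0,0],[11,279,0,0,0,0],[11,279,0,0,0,0]],
])

```text
time_s: 7.32
tcp_pos: [614.1, 217.0, 413.8]
eef_rot: [0.0, 0.12, 0.993, -0.001]
ft_force: [0.7, 0.8, -3.4]
opening: 40.3
grip_force: 61.3
```

```bash
python3 - <<'E'
from h import *
s=sensors.state();print(s['time_s'],s['tcp_pos'],s['eef_rot'],s['opening'],s['grip_force'],s['ft_force'],s['moment'])
im,D=snap('wrist','w3'); snap('scene','s3')
P=cloud('w3')
im,d,T,k=load('w3')
tz=s['tcp_pos'][2]-209.7
for lo,hi in((60,67),(33,38)):
    m=(abs(P[...,2]-tz-(lo+hi)/2)<(hi-lo)/2)&(abs(P[...,0]-614)<90)&(abs(P[...,1]-218)<90)
    Q=P[m]
    if len(Q): print(lo,len(Q),(Q.min(0)+Q.max(0))/2,np.ptp(Q,axis=0),cv2.minEnclosingCircle(Q[:,:2].astype(np.float32)))
E
```

```text
7.325 [614.05805723 217.02848112 413.81873921] [ 1.84244812e-04  1.20207764e-01  9.92748612e-01 -5.03399093e-04] 40.33773675331401 61.28956105560064 [ 0.74139991  0.75392399 -3.37697221] [ 0.03109519 -0.00862211 -0.0122444 ]
60 5417 [613.76777058 217.75910077 267.61544374] [41.7982419  65.82142248  6.97969601] ((608.5726318359375, 217.75909423828125), 33.86587905883789)
33 32160 [603.9304938  216.90355955 239.61633501] [139.91442688 160.6705141    4.99406599] ((613.2288818359375, 216.76467895507812), 80.4914779663086)
```

View pics/w3.png

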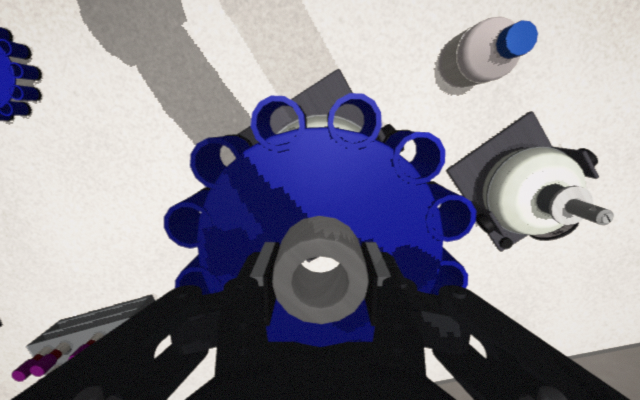

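The wrist picture shows the carousel in hand, with the hub at (320,280) and level; its centre is about 1–2 mm short in y. I lower it to just above the spindle with a small correction.

drive_tool([
  [[0.5,1,-15,0,0,0],[0.5,1,-32,0,0,0],[0.5,1,-42,0,0,0],[0.5,1,-45,0,0,0],[0.5,1,-45,0,0,0],[0.5,1,-45,0,0,0]],
])

```text
time_s: 8.18
tcp_pos: [614.5, 219.6, 369.4]
eef_rot: [0.001, 0.119, 0.993, 0.0]
ft_force: [0.1, 0.3, -4.1]
opening: 40.4
grip_force: 61.3
```

```bash
python3 - <<'E'
from h import *
s=sensors.state();print(s['time_s'],s['tcp_pos'],s['ft_force'])
snap('wrist','w4'); P=cloud('w4'); tz=s['tcp_pos'][2]-209.7
m=(abs(P[...,2]-tz-35.5)<2.5)&(abs(P[...,0]-614)<90)&(abs(P[...,1]-218)<90); Q=P[m]
print(cv2.minEnclosingCircle(Q[:,:2].astype(np.float32)))
import scipy.optimize as o
E
```

```text
8.175 [614.45905028 219.59440293 369.37773834] [ 0.08712548  0.31560222 -4.05342647]
((613.3487548828125, 219.721435546875), 80.53302764892578)
```

drive_tool([
  [[0,-0.8,-3,0,0,0],[0,-0.8,-6,0,0,0],[0,-0.8,-9,0,0,0],[0,-0.8,-12,0,0,0],[0,-0.8,-15,0,0,0],[0,-0.8,-18,0,0,0]],
])

```text
time_s: 8.98
tcp_pos: [614.2, 218.7, 350.5]
eef_rot: [-0.0, 0.119, 0.993, -0.0]
ft_force: [0.0, 0.1, -3.6]
opening: 40.6
grip_force: 61.3
```

Engaged freely; carry on down.

drive_tool([
  [[0,0,-5,0,0,0],[0,0,-10,0,0,0],[0,0,-15,0,0,0],[0,0,-20,0,0,0],[0,0,-25,0,0,0],[0,0,-30,0,0,0],[0,0,-34,0,0,0],[0,0,-37,0,0,0]],
])

```text
time_s: 9.98
tcp_pos: [614.2, 218.7, 313.4]
eef_rot: [-0.0, 0.119, 0.993, -0.0]
ft_force: [0.7, -0.4, -3.3]
opening: 40.6
grip_force: 61.3
```

drive_tool([
  [[0,0,-1.5,0,0,0],[0,0,-3,0,0,0],[0,0,-4,0,0,0],[0,0,-5,0,0,0]],
])

```text
time_s: 10.48
tcp_pos: [614.2, 218.7, 308.8]
eef_rot: [0.0, 0.119, 0.993, 0.0]
ft_force: [-1.2, -0.1, 1.7]
opening: 40.7
grip_force: 62.0
```

drive_tool([
  [[0,0,0,0,0,0],[0,0,0,0,0,0],[0,0,0,0,0,0],[0,0,0,0,0,0],[0,0,10,0,0,0],[0,0,30,0,0,0],[0,0,60,0,0,0],[-20,0,85,0,0,0],[-60,0,95,0,0,0],[-60,0,95,0,0,0]],
], grip=0)

```text
time_s: 11.72
tcp_pos: [552.1, 219.5, 405.9]
eef_rot: [0.0, 0.118, 0.993, 0.001]
ft_force: [0.7, 0.0, -0.5]
opening: 85.6
grip_force: 0.0
```

```bash
python3 - <<'E'
from h import *
s=sensors.state();print(s['time_s'],s['tcp_pos'],s['ft_force'],s['opening'])
snap('wrist','w5'); P=cloud('w5'); im=load('w5')[0]
for lo,hi,r in((161,165.5,26),(132,137,90),(180,184,12)):
    m=(P[...,2]>lo)&(P[...,2]<hi)&(np.hypot(P[...,0]-614,P[...,1]-218.6)<r); Q=P[m]
    print(lo,len(Q),np.median(Q,0),cv2.minEnclosingCircle(Q[:,:2].astype(np.float32)))
c=load('w5'); p=c[2]@np.array([614,218.6,182,1]); u,v=p[0]/p[2]*c[3][0]+c[3][2],p[1]/p[2]*c[3][1]+c[3][3]; print(u,v)
u,v=int(u),int(v); crop('w5',u-40,v-45,u+40,v+15,'c5',10)
E
```

```text
11.725 [552.12652577 219.514053   405.86386049] [ 0.71389836  0.02764329 -0.49741186] 85.61745813232379
161 1138 [606.83101781 219.71123379 162.98492301] ((613.6478271484375, 218.2606964111328), 20.90064239501953)
132 14278 [602.32994134 220.01265478 134.13689706] ((614.5113525390625, 217.99533081054688), 80.65917205810547)
180 320 [613.31226258 218.75583628 181.7884787 ] ((613.6553344726562, 218.231689453125), 8.74058723449707)
338.3849040567361 300.5799780856959
```

View pics/c5.png

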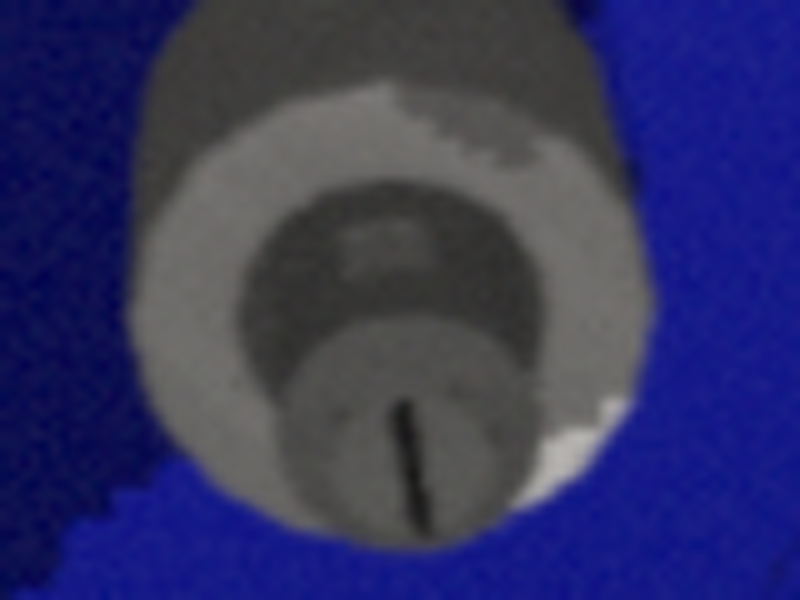

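The crop shows the carousel seated, with its hub top at 163 and web at 134. The scribed line still runs at a yaw of about -0.1 and the hole mouth is visible at (385,245). On to the clip.

drive_tool([
  [[-8,-35,0,0,0,0],[-20,-85,-5,0,0,0],[-32,-135,-15,0,0,0],[-45,-185,-25,0,0,0],[-57,-235,-35,0,0,0],[-70,-285,-50,0,0,0],[-82,-335,-65,0,0,0],[-95,-385,-80,0,0,0],[-108,-435,-95,0,0,0],[-120,-480,-110,0,0,0],[-126,-510,-120,0,0,0],[-129,-524,-125,0,0,0]],
])

```text
time_s: 13.28
tcp_pos: [424.7, -308.1, 277.9]
eef_rot: [-0.0, 0.121, 0.993, -0.001]
ft_force: [0.8, 0.1, 0.1]
opening: 85.3
grip_force: 0.0
```

drive_tool([
  [[0,0,0,0,0,0],[0,0,0,0,0,0]],
], grip=0.4)

```text
time_s: 13.52
tcp_pos: [426.2, -303.8, 279.0]
eef_rot: [0.0, 0.118, 0.993, 0.0]
ft_force: [0.6, -0.3, 0.4]
opening: 52.0
grip_force: 0.0
```

```bash
python3 - <<'E'
from h import *
c=onz('w2',150.4,147.4,9);a=onz('w2',151.4,164.4,3);b=onz('w2',164.4,223.4,3);d=b-a;print('old',c,b,np.arctan2(d[1],d[0]))
s=sensors.state();print(s['time_s'],s['tcp_pos'],s['eef_rot'],s['opening'])
im,D=snap('wrist','w6'); c=load('w6')
for X in [(475,-314,9),(553,-331,3)]:
    p=c[2]@np.array([*X,1]); print(p[0]/p[2]*c[3][0]+c[3][2],p[1]/p[2]*c[3][1]+c[3][3])
crop('w6',230,150,430,300,'c6',4)
E
```

```text
old [ 474.2047724  -312.51616626    9.        ] [ 555.89174541 -332.86068046    3.        ] -0.17059768179426973
13.525 [ 426.16095153 -303.83166585  278.95502746] [3.37074822e-04 1.17823779e-01 9.93034337e-01 4.98847227e-04] 51.9790435311186
321.6202202382337 258.8245316649418
323.29120101963497 332.34891718159145
```

View pics/c6.png

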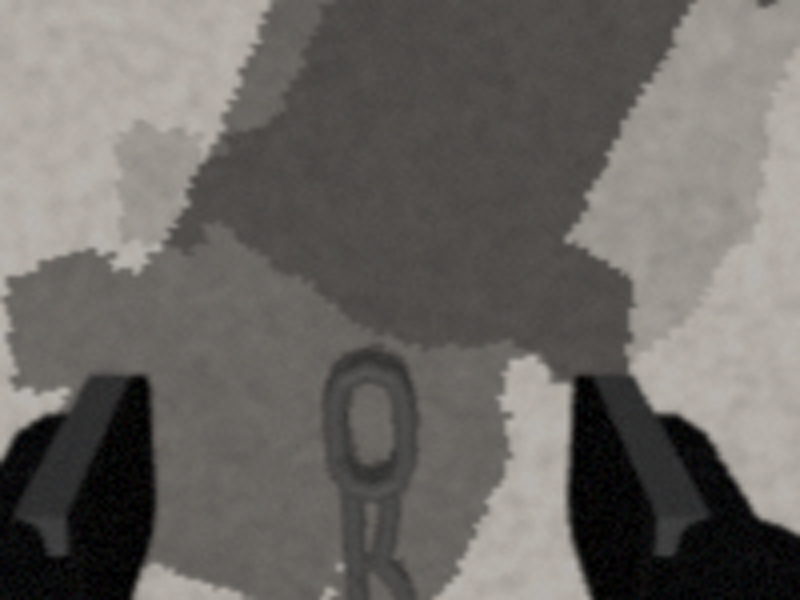

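```bash
python3 - <<'E'
from h import *
c=onz('w6',322.5,255.5,9.5);a=onz('w6',317.5,273.75,3.5);b=onz('w6',318.75,298.75,3.5);d=b-a;print(c,a,b,np.arctan2(d[1],d[0]))
crop('w6',290,235,370,345,'c7',5.4)
E
```

```text
[ 471.89563994 -312.4836978     9.5       ] [ 491.02741392 -321.59564181    3.5       ] [ 516.1292075  -326.52342811    3.5       ] -0.19384701897609297
```

View pics/c7.png

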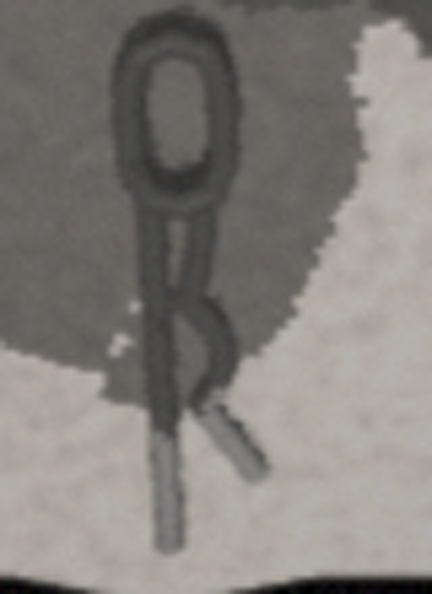

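drive_tool([
  [[20,-3,-20,0,0,0.06],[40,-6,-45,0,0,0.06],[47,-7,-70,0,0,0.06],[47,-7,-90,0,0,0.06],[47,-7,-100,0,0,0.06],[47,-7,-105,0,0,0.06],[47,-7,-105,0,0,0.06]],
])

```text
time_s: 14.45
tcp_pos: [472.4, -312.1, 174.1]
eef_rot: [0.0, 0.089, 0.996, -0.0]
ft_force: [0.5, 0.2, 0.2]
opening: 51.7
grip_force: 0.0
```

drive_tool([
  [[0,0,0,0,0,0],[0,0,0,0,0,0],[0,0,0,0,0,0],[0,0,0,0,0,0],[0,0,0,0,0,0],[0,0,0,0,0,0]],
], grip=1, squeeze=50)

```text
time_s: 15.2
tcp_pos: [472.4, -312.5, 174.5]
eef_rot: [0.001, 0.089, 0.996, -0.0]
ft_force: [-1.1, -0.5, 5.4]
opening: 18.1
grip_force: 49.1
```

drive_tool([
  [[0,0,5,0,0,0],[0,0,25,0,0,0],[0,0,60,0,0,0],[2,20,100,0,0,0],[4,60,135,0,0,0.02],[7,110,165,0,0,0.04],[10,160,185,0,0,0.06],[12,210,196,0,0,0.08],[15,260,196,0,0,0.08],[17,310,196,0,0,0.08],[20,360,196,0,0,0.08],[22,410,196,0,0,0.08]],
])

```text
time_s: 16.7
tcp_pos: [493.9, 99.2, 369.6]
eef_rot: [-0.0, 0.049, 0.999, -0.0]
ft_force: [0.7, -0.4, -0.6]
opening: 17.7
grip_force: 48.9
```

drive_tool([
  [[2,45,0,0,0,0],[4,85,0,0,0,0],[5,115,0,0,0,0],[6,132,0,0,0,0],[6,137,0,0,0,0],[6,137,0,0,0,0],[6,137,0,0,0,0]],
])

```text
time_s: 17.58
tcp_pos: [500.5, 233.1, 369.7]
eef_rot: [-0.0, 0.051, 0.999, -0.001]
ft_force: [-0.1, 0.2, -0.5]
opening: 17.9
grip_force: 48.9
```

```bash
python3 - <<'E'
from h import *
s=sensors.state();print(s['time_s'],s['tcp_pos'],s['eef_rot'],s['opening'],s['grip_force'],s['ft_force'])
im,D=snap('wrist','w8'); snap('scene','s8')
c=load('w8'); t=s['tcp_pos']; z=t[2]-174.3
for X in [(t[0],t[1],z+9),(t[0]+84,t[1]-13,z+2.5),(614,218.6,182)]:
    p=c[2]@np.array([*X,1]); print(p[0]/p[2]*c[3][0]+c[3][2],p[1]/p[2]*c[3][1]+c[3][3],p[2])
crop('w8',240,180,400,300,'c8',5)
E
```

```text
17.575 [500.52759996 233.12419659 369.69626339] [-2.68346927e-05  5.06288468e-02  9.98717353e-01 -6.07393804e-04] 17.86592407697749 48.92397176474333 [-0.11796133  0.17387773 -0.51591142]
321.1275886778566 262.1320440907298 147.98173509172017
313.38895638830195 389.2797106038513 177.39227512095565
316.4070298747089 404.0460612972238 200.72347295948794
```

View pics/c8.png

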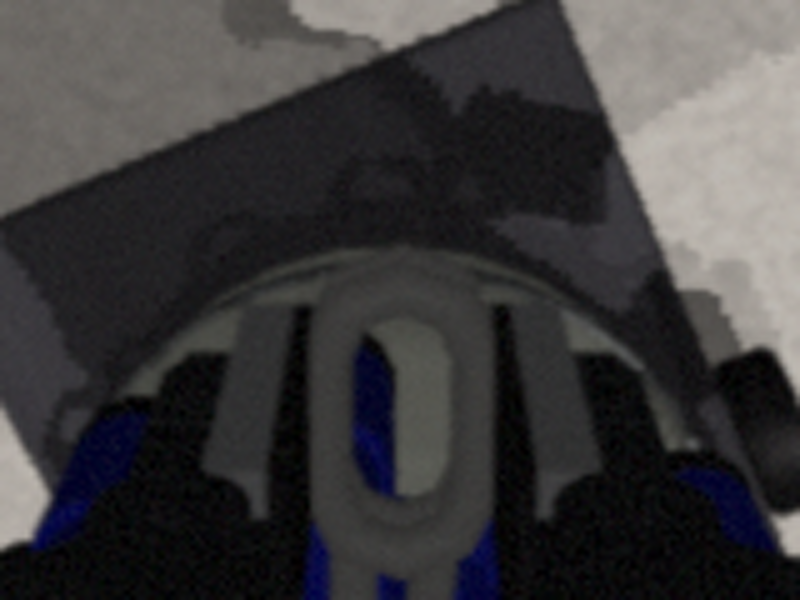

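```bash
python3 - <<'E'
from h import *
s=sensors.state();print(s['tcp_pos'],s['eef_rot'])
P=cloud('w8'); v,u=np.mgrid[:400,:640]; t=s['tcp_pos']
m=(u>300)&(u<342)&(v>225)&(v<315)&(P[...,2]>195); Q=P[m]
print(len(Q),Q.min(0),Q.max(0),np.median(Q,0))
yaw=-0.1; R=np.array([[np.cos(yaw),np.sin(yaw)],[-np.sin(yaw),np.cos(yaw)]])
q=(Q[:,:2]-t[:2])@R.T; 
for k in range(3):
    A=np.c_[q,np.ones(len(q))]; c,*_=np.linalg.lstsq(A,Q[:,2],rcond=None); r=Q[:,2]-A@c; k=abs(r)<1.5; q,Q=q[k],Q[k]
print(len(Q),'slope x,y,z0',c,r.std(),q.min(0),q.max(0))
S=cloud('s8'); m=(np.hypot(S[...,0]-560,S[...,1]-228)<45)&(S[...,2]>190)&(S[...,2]<230); X=S[m]; print(len(X)); 
if len(X): print(np.round(X[np.argsort(X[:,0])][::max(1,len(X)//15)],1))
E
```

```text
[500.45722522 233.52606242 369.75288886] [-3.36261650e-06  5.03736664e-02  9.98730380e-01 -3.48922088e-04]
2200 [485.42890292 221.77341593 196.49042315] [534.38409827 243.77706815 230.50983755] [505.47759186 232.14390036 204.36341375]
645 slope x,y,z0 [-1.01804217e-01  2.66675722e-01  2.04818617e+02] 0.7337837409348216 [-14.56132539 -10.14613899] [33.2783116   8.87748339]
117
[[515.3 225.7 200.9]
 [516.5 224.6 205.8]
 [518.3 230.3 196.3]
 [521.5 231.8 195.9]
 [524.7 223.4 197.8]
 [530.7 231.1 199.3]
 [535.4 222.9 195.9]
 [540.7 230.4 200.2]
 [544.2 221.8 202.5]
 [548.1 221.5 196.6]
 [554.4 219.6 197.2]
 [558.5 222.6 201.3]
 [562.3 219.4 199.3]
 [565.6 232.4 200.3]
 [569.6 219.3 200.9]
 [573.4 235.1 198.4]
 [582.5 217.6 202.5]]
```

```bash
python3 - <<'E'
from h import *
S=cloud('s8'); t=np.array([500.5,233.6]); yaw=-0.1007; u=np.array([np.cos(yaw),np.sin(yaw)]); n=np.array([-u[1],u[0]])
m=(np.hypot(S[...,0]-614,S[...,1]-218)<16)&(S[...,2]>179)&(S[...,2]<186); X=S[m]; print('spindle',len(X),X.mean(0),cv2.minEnclosingCircle(X[:,:2].astype(np.float32)))
m=(np.hypot(S[...,0]-560,S[...,1]-228)<50)&(S[...,2]>188)&(S[...,2]<215); X=S[m]; a=(X[:,:2]-t)@u; b=(X[:,:2]-t)@n
k=(abs(b+5)<4.5)&(a>20); o=np.argsort(a[k]); 
for A,B,Z in zip(a[k][o][::3],b[k][o][::3],X[k][o][::3,2]): print(round(A,1),round(B,1),round(Z,1))
k&=(a<85); print(np.polyfit(a[k],b[k],1),np.polyfit(a[k],X[k,2],1))
# camera z-noise check: hub top
m=(np.hypot(S[...,0]-614,S[...,1]-218)<22)&(abs(S[...,2]-163)<4);print('hub',S[m][:,2].mean(), m.sum())
E
```

```text
spindle 42 [616.01687139 217.70825786 181.36297074] ((615.436279296875, 217.6398468017578), 10.04536247253418)
20.4 -0.9 205.7
23.7 -5.4 199.5
28.2 -8.3 197.8
32.0 -6.7 198.5
35.8 -7.1 195.9
38.2 -0.8 198.0
44.3 -4.3 198.3
47.1 -4.8 198.1
48.6 -7.2 196.6
55.2 -9.1 200.9
58.8 -5.2 201.3
61.2 -0.8 200.2
63.8 -7.8 196.9
67.8 -4.0 197.7
72.1 -7.4 199.6
79.1 -9.0 201.3
81.6 -7.6 204.1
85.4 -7.4 198.0
[-0.02470519 -4.9716126 ] [9.64869405e-04 1.99504323e+02]
hub 162.94045140733257 139
```

drive_tool([
  [[0,0,-10,0,0,0],[0,0,-20,0,0,0],[0,0,-27,0,0,0],[0,0,-30,0,0,0],[0,0,-30,0,0,0],[0,0,-30,0,0,0]],
])

```text
time_s: 18.42
tcp_pos: [500.3, 234.8, 340.0]
eef_rot: [0.0, 0.049, 0.999, 0.0]
ft_force: [0.3, -1.1, -0.4]
opening: 17.9
grip_force: 48.9
```

```bash
python3 - <<'E'
from h import *
L=[]
for i in range(6):
    s=sensors.state(); L.append(np.r_[s['tcp_pos'],s['eef_rot']]); capture('scene') if i<5 else snap('scene','s9')
L=np.array(L);print(L.mean(0).round(3),L.std(0).round(2),s['time_s'])
S=cloud('s9')
t=L.mean(0)[:2]; yaw=-2*np.arctan2(L[:,4].mean(),L[:,5].mean()); print(yaw)
E
```

```text
[5.00298e+02 2.34796e+02 3.39974e+02 0.00000e+00 4.90000e-02 9.99000e-01
 0.00000e+00] [0.04 0.02 0.03 0.   0.   0.   0.  ] 18.675
-0.09874924428976932
```

drive_tool([
  [[4,-0.4,0,0,0,0],[8,-0.8,0,0,0,0],[12,-1.2,0,0,0,0],[15,-1.5,0,0,0,0],[17,-1.7,0,0,0,0],[19,-1.9,0,0,0,0],[20.5,-2.05,0,0,0,0],[22,-2.2,0,0,0,0]],
])

```text
time_s: 19.73
tcp_pos: [522.2, 232.7, 339.7]
eef_rot: [-0.0, 0.049, 0.999, 0.0]
ft_force: [-0.1, 0.2, 0.1]
opening: 17.6
grip_force: 48.9
```

drive_tool([
  [[1.5,-0.15,0,0,0,0],[3,-0.3,0,0,0,0],[4.5,-0.45,0,0,0,0],[6,-0.6,0,0,0,0]],
])

```text
time_s: 20.23
tcp_pos: [528.3, 232.1, 339.7]
eef_rot: [-0.0, 0.049, 0.999, 0.0]
ft_force: [0.1, 0.8, -0.5]
opening: 17.7
grip_force: 48.8
```

The leg is 8 mm into the shank with no force, so it is in the hole. I continue.

drive_tool([
  [[3,-0.3,0,0,0,0],[6,-0.6,0,0,0,0],[9,-0.9,0,0,0,0],[12,-1.2,0,0,0,0],[15,-1.5,0,0,0,0],[18,-1.8,0,0,0,0],[20,-2,0,0,0,0]],
])

```text
time_s: 21.1
tcp_pos: [547.6, 230.4, 339.4]
eef_rot: [-0.001, 0.049, 0.999, 0.0]
ft_force: [-2.4, 2.8, 0.0]
opening: 17.8
grip_force: 48.8
```

drive_tool([
  [[1,-0.1,0,0,0,0],[2,-0.2,0,0,0,0],[3,-0.3,0,0,0,0],[4,-0.4,0,0,0,0],[5,-0.5,0,0,0,0],[6,-0.6,0,0,0,0]],
], squeeze=70)

```text
time_s: 21.85
tcp_pos: [552.8, 231.0, 339.4]
eef_rot: [-0.002, 0.048, 0.999, 0.001]
ft_force: [-5.0, 4.5, 0.4]
opening: 17.1
grip_force: 71.1
```

drive_tool([
  [[1,-0.1,0,0,0,0],[2,-0.2,0,0,0,0],[3,-0.3,0,0,0,0]],
])

```text
time_s: 22.22
tcp_pos: [555.8, 230.8, 339.4]
eef_rot: [-0.002, 0.048, 0.999, 0.001]
ft_force: [-4.0, 4.0, -0.2]
opening: 16.9
grip_force: 71.1
```

drive_tool([
  [[1.2,-0.1,0,0,0,0],[2.4,-0.2,0,0,0,0],[3.6,-0.3,0,0,0,0],[4.8,-0.4,0,0,0,0],[6,-0.6,0,0,0,0]],
])

```text
time_s: 22.85
tcp_pos: [564.7, 228.9, 340.6]
eef_rot: [0.003, 0.049, 0.999, 0.001]
ft_force: [1.4, 4.6, -0.8]
opening: 16.9
grip_force: 71.0
```

drive_tool([
  [[1,-0.1,0,0,0,0],[2,-0.2,0,0,0,0],[3,-0.3,0,0,0,0],[4,-0.4,0,0,0,0]],
])

```text
time_s: 23.35
tcp_pos: [567.0, 228.4, 339.8]
eef_rot: [-0.0, 0.049, 0.999, 0.0]
ft_force: [-0.4, 4.4, 1.3]
opening: 16.9
grip_force: 71.1
```

drive_tool([
  [[0.7,-0.1,0,0,0,0],[1.4,-0.1,0,0,0,0],[1.4,-0.1,0,0,0,0]],
])

```text
time_s: 23.72
tcp_pos: [567.6, 228.5, 339.6]
eef_rot: [-0.002, 0.049, 0.999, 0.0]
ft_force: [-2.4, 6.2, 1.6]
opening: 16.9
grip_force: 71.1
```

```bash
python3 - <<'E'
from h import *
L=[]
for i in range(5):
    s=sensors.state(); L.append(np.r_[s['tcp_pos'],s['ft_force']]); capture('scene')
print(np.mean(L,0).round(2),s['moment'])
snap('wrist','w10'); snap('scene','s10')
S=cloud('s10'); u=np.array([.995,-.0988]); n=np.array([.0988,.995]); t=np.array([614+1.4,218.5-.9])
m=(np.hypot(S[...,0]-614,S[...,1]-218)<60)&(S[...,2]>165)&(S[...,2]<174); X=S[m]; a=(X[:,:2]-t)@u; b=(X[:,:2]-t)@n; o=np.argsort(a)
for A,B,Z in zip(a[o],b[o],X[o,2]):
    if abs(A)>9: print(round(A,1),round(B,1),round(Z,1),end=' | ')
E
```

```text
[567.63 228.53 339.55  -1.84   5.36   1.27] [1.17238751 0.18668481 0.24106154]
-59.7 6.3 172.4 | -59.6 8.7 172.2 | -59.5 9.2 168.7 | -58.3 6.3 170.5 | -58.3 10.6 173.7 | -57.6 9.0 167.3 | -55.4 10.0 173.6 | -55.0 14.7 173.6 | -54.8 10.9 166.8 | -54.6 10.3 170.8 | -52.0 11.7 173.9 | -48.9 13.5 173.8 | -48.1 11.9 167.6 | -47.3 13.4 172.0 | -45.7 11.5 166.9 | -43.2 11.1 166.3 | -42.4 26.4 172.9 | -41.0 12.1 172.7 | -38.9 -0.1 173.0 | -38.4 -2.7 173.9 | -37.9 -2.3 170.7 | -37.9 13.8 172.6 | -37.8 -9.5 171.7 | -37.8 20.9 171.9 | -37.7 16.7 168.9 | -37.6 18.5 172.4 | -36.6 4.4 171.6 | -36.2 -5.3 173.2 | -35.5 1.6 173.3 | -35.2 8.6 172.8 | -35.2 -2.8 170.5 | -34.5 -0.7 171.1 | -34.3 4.6 167.1 | -33.5 8.5 171.4 | -33.4 11.4 167.4 | -32.8 -0.8 169.6 | -32.8 1.1 173.1 | -32.7 6.9 165.1 | -31.9 1.3 170.5 | -31.3 8.2 170.4 | -31.3 4.0 167.2 | -31.0 -0.9 168.2 | -30.6 5.5 171.6 | -30.3 1.2 168.8 | -30.1 8.3 168.2 | -27.6 0.7 168.6 | -27.4 7.8 168.0 | -27.2 10.1 167.9 | -27.0 9.4 172.0 | -26.7 -2.0 170.1 | -26.6 12.2 168.5 | -26.4 2.6 169.9 | -25.6 7.6 166.6 | -23.7 11.6 168.5 | -23.6 2.1 169.8 | 
[... 296 characters left out ...]
1 -0.1 170.5 | 11.5 2.0 170.9 | 11.9 8.8 170.6 | 12.7 13.1 171.1 | 13.1 1.9 169.3 | 13.9 11.0 169.1 | 14.1 -0.8 170.9 | 14.5 13.0 169.7 | 14.8 -0.5 168.1 | 15.5 13.2 167.3 | 16.2 15.2 168.0 | 16.8 14.3 172.8 | 18.1 0.5 172.4 | 18.4 16.6 170.8 | 19.0 -1.6 170.1 | 19.3 2.9 170.0 | 19.6 -1.2 167.0 | 19.6 14.4 168.9 | 19.6 0.4 170.7 | 19.8 19.0 168.6 | 20.0 16.5 169.2 | 20.8 2.9 168.2 | 21.4 0.3 169.4 | 21.9 18.7 167.8 | 22.7 16.0 169.1 | 22.9 20.5 168.9 | 22.9 2.6 167.3 | 23.9 -0.1 169.0 | 26.3 -0.5 168.5 | 27.5 -0.4 166.4 | 28.4 0.9 171.4 | 30.2 -1.0 166.3 | 30.7 2.8 170.4 | 31.2 0.3 171.5 | 31.3 3.2 167.4 | 33.6 -0.1 171.0 | 34.5 2.4 168.1 | 35.1 0.5 165.3 | 35.7 -0.4 170.2 | 35.8 2.5 166.1 |
```

The straight leg comes out 36–38 mm past the axis, the sprung leg passes the shank and flares beyond it, and the push is rising again. That is home, so I ease off and let go.

drive_tool([
  [[-0.3,0.7,0,0,0,0],[-0.3,0.7,0,0,0,0]],
], squeeze=30)

```text
time_s: 24.32
tcp_pos: [567.6, 228.9, 339.5]
eef_rot: [-0.001, 0.049, 0.999, -0.0]
ft_force: [-2.1, 5.5, 1.4]
opening: 16.9
grip_force: 71.2
```

drive_tool([
  [[0,0,0,0,0,0],[0,0,0,0,0,0],[0,0,0,0,0,0],[0,0,5,0,0,0],[0,0,20,0,0,0],[0,0,50,0,0,0],[-20,0,80,0,0,0],[-40,0,95,0,0,0],[-50,0,100,0,0,0],[-50,0,100,0,0,0]],
], grip=0.4)

```text
time_s: 25.58
tcp_pos: [518.0, 228.7, 440.4]
eef_rot: [0.001, 0.049, 0.999, 0.0]
ft_force: [0.8, 0.1, -0.5]
opening: 51.1
grip_force: 0.0
```

```bash
python3 - <<'E'
from h import *
s=sensors.state();print(s['time_s'],s['tcp_pos'],s['ft_force'],s['opening'])
snap('wrist','w11'); P=cloud('w11')
u=np.array([.995,-.0988]); n=np.array([.0988,.995]); a=(P[...,0]-614)*u[0]+(P[...,1]-218.5)*u[1]; b=(P[...,0]-614)*n[0]+(P[...,1]-218.5)*n[1]
m=(P[...,2]>160)&(P[...,2]<182)&(a<-22)&(a>-75)&(abs(b)<25); A,B,Z=a[m],b[m],P[m][:,2]
print(len(A))
for lo in range(-70,-20,5):
    k=(A>=lo)&(A<lo+5)
    if k.sum(): print(lo,k.sum(),'b',B[k].min().round(1),B[k].max().round(1),'z',np.percentile(Z[k],[10,50,90]).round(1))
k=(Z>166);print('coil ends',np.percentile(A[k],[0,.5,1]))
for z0,r in((163,22),(134,80)):
    k=(abs(P[...,2]-z0)<2.5)&(np.hypot(P[...,0]-614,P[...,1]-218.5)<r);print(z0,np.median(P[k][:,2]),k.sum())
E
```

```text
25.575 [517.97417754 228.726811   440.41222528] [ 0.76787515  0.08712354 -0.46217694] 51.07138351732953
618
-65 66 b -0.4 12.7 z [161.8 167.1 168.5]
-60 99 b -3.0 15.3 z [163.2 168.3 169.3]
-55 64 b -3.9 15.3 z [167.4 168.8 169.9]
-50 67 b -3.8 15.3 z [167.4 169.3 170.6]
-45 68 b -3.9 15.4 z [168.2 169.7 171.3]
-40 77 b -3.8 15.4 z [165.1 170.  171.5]
-35 96 b -2.1 13.7 z [165.1 170.6 171.8]
-30 43 b -1.3 11.3 z [165.5 166.6 167.6]
-25 38 b -1.3 11.3 z [165.5 166.7 168. ]
coil ends [-62.42518109 -62.16887267 -61.91754373]
163 162.92813952334984 590
134 134.11068334508275 8492
```

The coil spans about -63 to -29 mm from the axis, so its centre is at about -46 mm, which is home. The droop is about 0.1 rad, the carousel is seated, and the gripper is clear.

```bash
python3 -c "
from cell import workorder; print(workorder.finish_job())"
```

```text
the job is handed in; nothing more can be done
None
```

The job is handed in at about 26 s: the larger carousel sits on the drive flange, the clip is home through the cross hole hugging the shank, and the gripper has let go and is clear. I viewed 12 pictures, two over the limit of 10.

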